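# Change the solder reel: fetch the wide reel from behind the others

### The arm

A 6-joint arm with a two-finger parallel gripper is mounted at the origin on a cart in front of the work surface, level with it; the furniture and walls round the work are solid. World frame = base frame: x ahead of the robot, y to its left, z up, the work surface at z = 0. Lengths are in mm, angles in rad, forces in N, time in s.
With the tool pointing down it reaches from about 400 to 925 mm from the base axis. Payload 12.5 kg.
Tool frame: the origin (TCP) lies midway between the tips of the shut fingers; the grasp point (between the pads) lies 19 mm behind it (env.pinch_z is the z of the grasp point in the tool frame, in mm); z points along the fingers, y is the line along which they close (so a half turn about z gives the same grasp; the last joint's range is limited). The gripper opens to 95 mm and grips with 3 to 60 N. Pads are 20 mm wide; open, the fingers measure 119 mm over their backs; the gripper's body (75 mm by 180 mm) begins 59 mm behind the grasp point.
Start: joints at [1.131, 0.491, 1.559, -0, 1.092, -0.106], TCP at [204.756, 590.527, 214.661] pointing down, gripper open.
Joint ranges: [-3.1, 3.1], [-0.84, 2.19], [0.05, 2.79], [-1.13, 4.28], [0.06, 2.93], [-2.69, 2.69]. Speed limits (rad/s): [2.22, 2.22, 2.79, 3.14, 3.14, 3.14].

### API

Orientations are given as [roll, pitch, yaw] about the fixed x, y, z axes, in that order (R = Rz(yaw) Ry(pitch) Rx(roll)).
In Python, from cell import env, eyes gives the robot as it stands.
- The arm moves only by the shell command python3 -m inch 'ROWS'. ROWS is JSON, a list of rows, each a list of 3 entries, a list of its own where there are three numbers: the shift along the tool's x, y, z in units of 60 mm (1.0 is 60 mm), then the turn about the tool's z in units of 5 degrees (1.0 is 5 degrees), then the closure, from -1 (fully open) to 1 (shut). In form: [[[tx, ty, tz], turn, claw], ...]. A call has exactly 10 rows; each row shifts and turns the commanded pose from where the row before left it, along the tool's axes as they then stand; what a row does not reach is not made up. A row lasts 1/8 s, in which the tool goes at most 62.5 mm and 10.7 degrees, less where a joint would pass 70% of its speed; a pose out of reach is approached as far as the arm can. A call is refused whole if a number of a shift passes 1 or a number of a turn 1, either way. A call with a gripper value outside its range is refused whole. The fingers move at their own pace and stop on an object; the grip force is fixed at half the most. Time passes only in rows, so rows that do not move let the fingers close, or fill a call up. It gives the time, the measured TCP pose, the force, the opening and the grip force at its end, in the units of the state.
- env.state(): the state, without advancing time (a new reading comes with each control period).
- eyes.read_camera(name): name is "scene" or "top" or "wrist"; returns a dict with "pixels" (400x640x3 uint8, red, green, blue), "fx", "fy", "cx", "cy" (pixels), "distortion" ([k1, k2, p1, p2, k3] as OpenCV has them; the pictures are not rectified), "extrinsics" (4x4, takes a point from world to camera coordinates). Camera axes: x right, y down, z forward; pixel columns grow to the right and rows downward; lengths in mm; the calibration is good to about 2 mm. A picture is of the moment at which its call begins. There is no depth.
- env.job_done(): hands the job in; it is judged then, once.
Trained networks look in a picture, given as the dict that the camera call returned (one of the last four; its "shot" number tells which), for a name from the list of things; names that differ only in an ending like _2 or _b are one class to them, and where a whole thing is asked for, a point or a joint stands for the part that bears it (a point fixed in the world has none). Each returns a list of dicts, best first, with "score" (0 to 1); they miss things now and then, are a little off and sometimes report something else, mostly with a low value. They report only what shows in the picture. A call takes as long as a camera call. They do not tell look-alikes from the thing itself.
- eyes.boxes_of(name, picture): "centre" ([row, column] in pixels, amid what is visible of it).
- eyes.cut_out(name, picture): "mask" (400x640 bool, what is visible of it) and "centre" ([row, column] in pixels, amid what is visible of it).
- eyes.spot_point(name, picture): "centre" ([row, column] in pixels: a listed point, or the origin of a listed thing).
The state is a dict: "t": time; "joints": joint angles; "qvel": joint speeds; "tau": joint torques, N m; "eef_pos": TCP position; "tcp_rot": TCP orientation; "ft_force": force on the tool from outside, world axes, zero at the start; "moment": the same for the moment, N m; "opening": opening from 0.0 (shut) to 1.0 (fully open); "grip_force": force on a finger pad.
Only numpy, scipy, OpenCV 4.12 (cv2) and the standard library are available. Lean on these libraries where they do the work, as an engineer would, in place of code of your own. Each camera call takes 0.05 s, during which the arm holds its last target. There are 200 camera calls.

### The job

The spool on the small reel stand is empty: take it off and stand it on the black tray, and hang the wide solder reel, the one at the back of the longer reel rack, on the small stand in its place. Park the two reels that hang in front of it standing on the tray meanwhile, and when the wide reel is on its stand hang them back on the rack, each where it hung before. Leave the cutters, tweezers and tin alone.

Things in the scene. Friction and masses are not known exactly. Their poses are not given: they have to be found in the camera images.
- reel_rack: reel rack, fixed: base 135x80x10 mm, post 100 mm high, level 8 mm rod along its -x from post face (x=0) to free end with 11 mm cap (x=-162 mm), axis y=0, z=85 mm. Origin: on the bench below the rod's root. Reels slide on and off over the free end only, raised 9 mm: a hanging reel's centre is 9 mm under the rod axis (z=76). Starts with reel centres near x=-32 (wide), -82, -132 mm.
- reel_stand: small reel stand, fixed, like the rack but for one reel: base 95x80x10 mm, post 100 mm high, level 8 mm rod along its -x from post face (x=0) to the 11 mm capped free end (x=-62 mm), axis y=0, z=85 mm. Origin: on the bench below the rod's root. The reel's place is centred at x=-32 mm; hanging, its centre is 9 mm under the rod axis (z=76).
- tray: shallow black tray, fixed, 190 mm (its x) by 120 mm (its y), walls 14 mm high and 4 mm thick, floor 4 mm above the bench. Origin: centre of its underside. Empty at the start; has room for three reels standing in a row along its x at 58 mm spacing, axles along its x.
- wide_reel: full solder reel, 40 mm wide, 350 g: the widest; starts innermost on the rack. Blue octagonal flanges 58 mm across flats, grey winding 57 mm across, octagonal through bore 25 mm across flats. Origin: its centre; x along its axle. Stood on a flat of its rim it does not roll (centre 29 mm above the surface). Grip from above, across the two flats left and right of the axle.
- medium_reel: full solder reel, 32 mm wide, 280 g: starts on the rack, middle or outermost. Blue octagonal flanges 58 mm across flats, grey winding 57 mm across, octagonal through bore 25 mm across flats. Origin: its centre; x along its axle. Stood on a flat of its rim it does not roll (centre 29 mm above the surface). Grip from above, across the two flats left and right of the axle.
- narrow_reel: full solder reel, 22 mm wide, 200 g: starts on the rack, middle or outermost. Blue octagonal flanges 58 mm across flats, grey winding 57 mm across, octagonal through bore 25 mm across flats. Origin: its centre; x along its axle. Stood on a flat of its rim it does not roll (centre 29 mm above the surface). Grip from above, across the two flats left and right of the axle.
- empty_spool: empty spool, 20 mm wide, 40 g, on the small stand at the start: two blue octagonal flanges 58 mm across flats, 3 mm thick, on a bare core of 34 mm diameter with a 25 mm bore. Origin: its centre; x along its axle. Grip across the flats left and right of the axle, from above, centred on its width. Stands on a flat, centre 29 mm above the surface.
- side_cutters: side cutters with red sleeves, 121 mm long, 14 mm high, lying on the bench near the robot; bystander. Origin: centre of its underside.
- tweezers: steel tweezers, 120 mm long, 9 mm high, lying on the bench near the robot; bystander. Origin: centre of the underside.
- rosin_tin: round tin, 58 mm diameter, 24 mm high, on the bench beside the vice; bystander. Origin: centre of its underside.
There are look-alikes about, which are no part of the job. What is shaped like the empty_spool but brown is not meant. Leave any purple look-alike of the wide_reel alone.

How it is judged (in metres and radians):
On the way, in this order (a step that is already met when the one before it is completed fails the run):
1. the medium and the narrow reel both stand parked on the tray (x of medium_reel in the frame of tray between -0.085 and 0.085 m and y of medium_reel in the frame of tray between -0.045 and 0.045 m and z of medium_reel in the frame of tray between 0.028 and 0.038 m and angle between medium_reel's own x axis and vertical between 1.4 and 1.74 rad and x of narrow_reel in the frame of tray between -0.085 and 0.085 m and y of narrow_reel in the frame of tray between -0.045 and 0.045 m and z of narrow_reel in the frame of tray between 0.028 and 0.038 m and angle between narrow_reel's own x axis and vertical between 1.4 and 1.74 rad), for 0.2 s.
2. the wide reel hangs on the small stand (x of wide_reel in the frame of reel_stand between -0.048 and -0.018 m and y of wide_reel in the frame of reel_stand between -0.01 and 0.01 m and z of wide_reel in the frame of reel_stand between 0.072 and 0.081 m and angle between the x axis of wide_reel and the x axis of reel_stand, either way round below 0.2 rad), for 0.2 s.
At the end, for the whole second after the job is handed in: the wide reel hangs on the small stand's rod (its centre 18 to 48 mm from the post's face), the empty spool stands upright on the tray, and the medium and narrow reels hang on the rack's rod, each within 18 mm of where it hung at the start; all at rest (all of step 2 and x of empty_spool in the frame of tray between -0.085 and 0.085 m and y of empty_spool in the frame of tray between -0.045 and 0.045 m and z of empty_spool in the frame of tray between 0.028 and 0.038 m and angle between empty_spool's own x axis and vertical between 1.4 and 1.74 rad and x of medium_reel in the frame of reel_rack between -0.155 and -0.055 m and y of medium_reel in the frame of reel_rack between -0.01 and 0.01 m and z of medium_reel in the frame of reel_rack between 0.072 and 0.081 m and angle between the x axis of each of medium_reel, narrow_reel and the x axis of reel_rack, either way round below 0.2 rad and distance of each of medium_reel, narrow_reel from where it was at the start of the episode below 0.018 m and x of narrow_reel in the frame of reel_rack between -0.155 and -0.055 m and y of narrow_reel in the frame of reel_rack between -0.01 and 0.01 m and z of narrow_reel in the frame of reel_rack between 0.072 and 0.081 m and linear speed of each of wide_reel, medium_reel, narrow_reel, empty_spool below 0.02 m/s and angular speed of each of wide_reel, medium_reel, narrow_reel, empty_spool below 0.3 rad/s); the robot touches nothing.
It fails at once if the side cutters moved by more than 25 mm (distance of side_cutters from where it was at the start of the episode above 0.025 m).
It fails at once if the tweezers moved by more than 25 mm (distance of tweezers from where it was at the start of the episode above 0.025 m).
It fails at once if the rosin tin moved by more than 25 mm (distance of rosin_tin from where it was at the start of the episode above 0.025 m).
It also fails if it takes over 122 s, if anything falls off the work surface, if the arm or the gripper's body presses on something with over 40 N, if the wrist force passes 120 N, or if a joint passes its speed limit or range.

## Working session

There is one attempt and no reset: what is moved stays moved. The work goes in short steps, Python scripts to look and compute and a shell command to move; the robot and the scene stay as the last step left them, time stands still between calls to the robot, and variables do not carry over. Pictures are saved under pics/ and viewed, at most 14 in all, crops included, and the job is handed in when it is done.

```bash
ls; mkdir -p pics
cat > h.py <<'E'
import numpy as np, cv2
from cell import env, eyes
def ray(p,c):
    K=np.array([[p['fx'],0,p['cx']],[0,p['fy'],p['cy']],[0,0,1.]])
    u=cv2.undistortPoints(np.array([[[c[1],c[0]]]],float),K,np.array(p['distortion'],float))[0,0]
    E=np.array(p['extrinsics']);R,t=E[:3,:3],E[:3,3]
    d=R.T@np.array([u[0],u[1],1]);return -R.T@t,d/np.linalg.norm(d)
def atz(p,c,z):
    o,d=ray(p,c);return o+d*(z-o[2])/d[2]
def tri(obs):
    A=np.zeros((3,3));b=np.zeros(3)
    for p,c in obs:
        o,d=ray(p,c);M=np.eye(3)-np.outer(d,d);A+=M;b+=M@o
    x=np.linalg.solve(A,b)
    return x,[round(float(np.linalg.norm(np.cross(x-ray(p,c)[0],ray(p,c)[1]))),1) for p,c in obs]
def proj(p,X):
    E=np.array(p['extrinsics']);K=np.array([[p['fx'],0,p['cx']],[0,p['fy'],p['cy']],[0,0,1.]])
    return cv2.projectPoints(np.array(X,float).reshape(-1,1,3),cv2.Rodrigues(E[:3,:3])[0],E[:3,3],K,np.array(p['distortion'],float))[0].reshape(-1,2)
def save(p,f,crop=None,s=1):
    im=p['pixels'][:,:,::-1]
    if crop: r0,r1,c0,c1=crop;im=im[r0:r1,c0:c1]
    cv2.imwrite('pics/'+f,cv2.resize(im,None,fx=s,fy=s,interpolation=cv2.INTER_CUBIC))
E
cat > a.py <<'E'
from h import *
np.set_printoptions(precision=1,suppress=True)
P={n:eyes.read_camera(n) for n in('scene','top','wrist')}
for n in P: save(P[n],n+'0.png'); E=np.array(P[n]['extrinsics']);print(n,-E[:3,:3].T@E[:3,3],P[n]['fx'])
for k in 'reel_rack reel_stand tray wide_reel medium_reel narrow_reel empty_spool side_cutters tweezers rosin_tin'.split():
  for n in P:
    print(k,n,[([round(float(v)) for v in d['centre']],round(d['score'],2)) for d in eyes.spot_point(k,P[n])][:4])
print(env.state())
E
python3 a.py
```

```text
pics
scene [-78.8 350.6 492.7] 408.7039499442144
top [ 316.7  -55.9 1226.8] 465.8027204988785
wrist [140.9 610.8 385.2] 325.21889029364684
reel_rack scene [([250, 182], 0.82), ([242, 179], 0.3)]
reel_rack top [([164, 215], 0.73)]
reel_rack wrist []
reel_stand scene []
reel_stand top [([178, 401], 0.72)]
reel_stand wrist []
tray scene [([237, 324], 0.65)]
tray top [([208, 312], 0.65)]
tray wrist []
wide_reel scene [([250, 257], 0.98), ([226, 178], 0.58), ([252, 182], 0.55)]
wide_reel top [([173, 205], 0.66), ([207, 249], 0.56), ([166, 213], 0.44)]
wide_reel wrist []
medium_reel scene [([238, 181], 0.57)]
medium_reel top [([190, 201], 0.7)]
medium_reel wrist []
narrow_reel scene [([261, 185], 0.91), ([227, 179], 0.39)]
narrow_reel top [([209, 194], 0.66)]
narrow_reel wrist []
empty_spool scene [([209, 450], 0.94), ([165, 401], 0.83), ([209, 388], 0.57)]
empty_spool top [([182, 404], 0.73), ([245, 414], 0.51), ([218, 366], 0.46)]
empty_spool wrist []
side_cutters scene [([255, 422], 0.78)]
side_cutters top [([264, 359], 0.83)]
side_cutters wrist []
tweezers scene [([284, 344], 0.71)]
tweezers top [([260, 292], 0.37), ([181, 399], 0.32)]
tweezers wrist []
rosin_tin scene [([214, 228], 0.75), ([189, 390], 0.4)]
rosin_tin top []
rosin_tin wrist []
{'t': 1.65, 'joints': array([ 1.1,  0.5,  1.6, -0. ,  1.1, -0.1]), 'qvel': array([ 0.,  0., -0., -0., -0., -0.]), 'tau': array([  0. , -61.2, -25.8,   0.1,   0. ,   0. ]), 'eef_pos': array([204.7, 590.5, 214.7]), 'tcp_rot': array([3.1, 0. , 2.8]), 'ft_force': array([ 0.4, -0.4,  0.3]), 'moment': array([-0., -0.,  0.]), 'grip_force': 0.0, 'opening': 1.0035629375674031}
```

View pics/scene0.png

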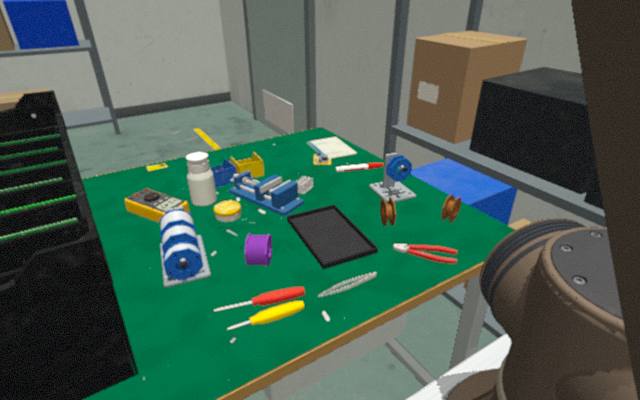

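View pics/top0.png

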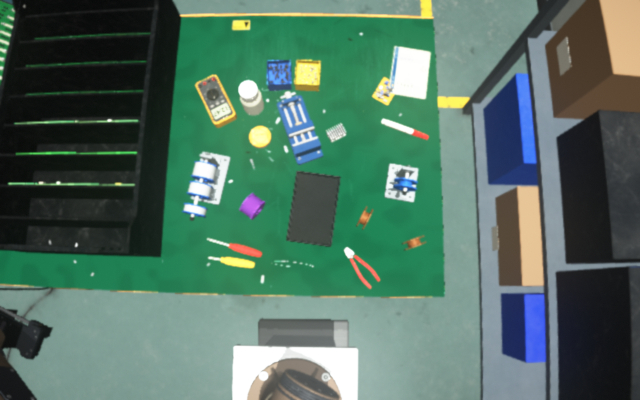

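```bash
cat > b.py <<'E'
from h import *
np.set_printoptions(precision=1,suppress=True)
P={n:eyes.read_camera(n) for n in('scene','top','wrist')}
S,T=P['scene'],P['top']
def c(p,r0,c0): return cv2.resize(p['pixels'][r0:r0+75,c0:c0+100,::-1],(400,300),interpolation=cv2.INTER_CUBIC)
cv2.imwrite('pics/m1.png',np.vstack([np.hstack([c(S,205,130),c(T,148,155)]),np.hstack([c(S,140,355),c(T,145,355)])]))
for k,s,t in [('rack',(250,182),(164,215)),('tray',(237,324),(208,312)),('wide',(226,178),(173,205)),('med',(238,181),(190,201)),('nar',(261,185),(209,194)),('spool',(165,401),(182,404)),('purple',(250,257),(207,249)),('cut',(255,422),(264,359)),('twz',(284,344),(264,295)),('brown1',(209,388),(218,366)),('brown2',(209,450),(245,414)),('tin',(210,228),(136,260))]:
  print(k,*tri([(S,s),(T,t)]))
for k in('tray','reel_rack','reel_stand','wide_reel','medium_reel','narrow_reel','empty_spool'):
  for n in('scene','top'):
    for d in eyes.cut_out(k,P[n])[:2]:
      m=d['mask'];cs=cv2.findContours(m.astype('uint8'),0,2)[0]
      if cs:
        g=max(cs,key=cv2.contourArea);print(k,n,round(d['score'],2),cv2.minAreaRect(g))
for d in [(r,c) for r,c in ((172,296),(176,340),(244,287),(245,331))]: print('traycorner',atz(T,d,14))
E
python3 b.py
```

```text
rack [632.4 231.2  -3. ] [0.3, 0.3]
tray [515.5 -34.9  -4.3] [2.0, 2.0]
wide [587.1 236.4  81.5] [0.2, 0.2]
med [542.3 243.4  84.2] [0.2, 0.2]
nar [493.3 257.3  73.4] [4.2, 4.2]
spool [ 565.1 -273.1   83.7] [6.1, 6.1]
purple [507.3 124.7  32.6] [2.8, 2.8]
cut [ 365.1 -164.1   -7.3] [2.3, 2.3]
twz [369.   11.2  -3.5] [6.9, 6.9]
brown1 [ 483.8 -177.1   34.5] [0.2, 0.2]
brown2 [ 417.5 -300.8   27.3] [2.6, 2.6]
tin [707.5 106.   11.6] [2.7, 2.7]
tray scene 0.94 ((331.3600158691406, 233.9800262451172), (82.80000305175781, 56.599998474121094), 53.13010025024414)
tray top 0.64 ((313.0199890136719, 208.36000061035156), (45.679100036621094, 71.41779327392578), 8.130102157592773)
reel_rack scene 0.9 ((182.94119262695312, 261.2647399902344), (42.20119857788086, 45.839229583740234), 75.96376037597656)
reel_rack top 0.94 ((211.12161254882812, 178.77027893066406), (29.756216049194336, 51.45688247680664), 9.462321281433105)
reel_stand scene 0.75 ((387.72076416015625, 180.43115234375), (50.273075103759766, 37.75657272338867), 66.97450256347656)
reel_stand top 0.92 ((400.7748718261719, 182.1511230468
[... 956 characters left out ...]
7669677734), 75.96376037597656)
narrow_reel top 0.7 ((194.91175842285156, 209.85296630859375), (22.55581283569336, 10.914102554321289), 14.03624439239502)
empty_spool scene 0.85 ((398.25006103515625, 167.75001525878906), (22.62741470336914, 24.748737335205078), 45.0)
empty_spool scene 0.62 ((387.5, 211.5), (25.0, 15.0), 90.0)
empty_spool top 0.79 ((404.98651123046875, 184.08108520507812), (23.015857696533203, 12.658721923828125), 9.462322235107422)
empty_spool top 0.6 ((413.9178161621094, 242.7808074951172), (8.192879676818848, 15.449432373046875), 69.44395446777344)
traycorner [608.3   7.5  14. ]
traycorner [ 598.8 -110.3   14. ]
traycorner [415.4  26.9  14. ]
traycorner [414.4 -87.8  14. ]
```

View pics/m1.png

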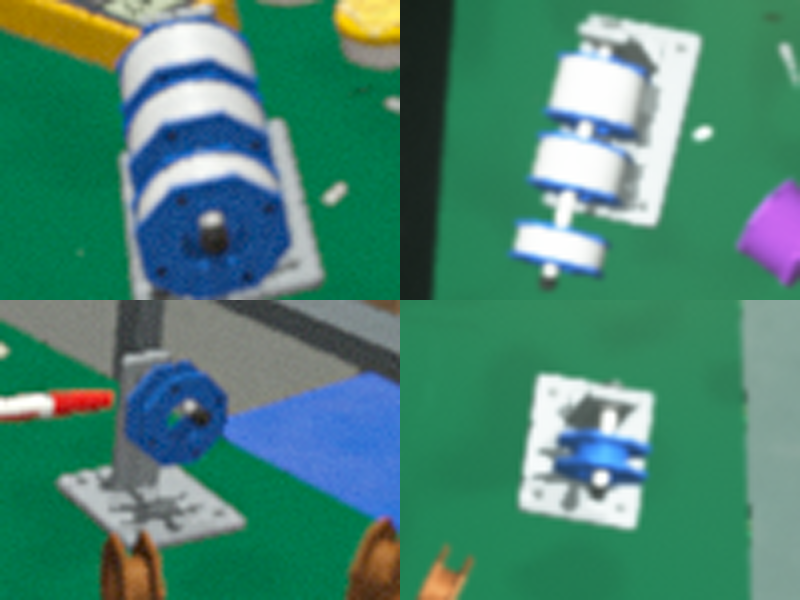

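View pics/wrist0.png

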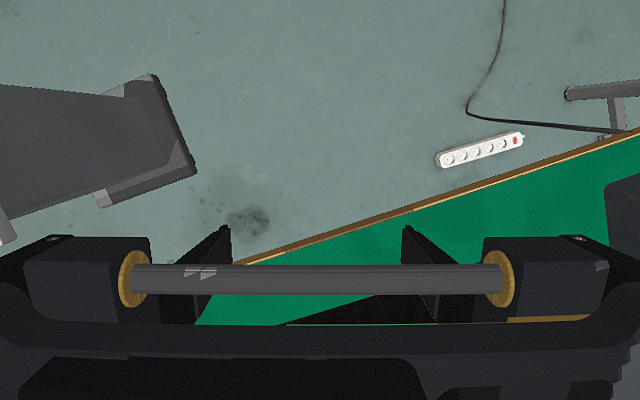

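```bash
cat >> h.py <<'E'
from scipy.spatial.transform import Rotation as Ro
np.set_printoptions(precision=2,suppress=True)
def to(x,y,z,yaw=None):
    "tool-unit moves (in world-aligned order: first turn, then shift) from the current pose"
    s=env.state();r=s['tcp_rot'];y0=r[2];y1=y0 if yaw is None else yaw
    R=Ro.from_euler('xyz',[np.pi,0,y1]).as_matrix();R0=Ro.from_euler('xyz',[np.pi,0,y0]).as_matrix()
    d=np.array([x,y,z])-s['eef_pos'];dy=(y1-y0+np.pi)%(2*np.pi)-np.pi
    print('to',[x,y,z],'turn',round(-np.degrees(dy)/5,2),'shift after turn',R.T@d/60,'before turn',R0.T@d/60)
def st():
    s=env.state();print('t',round(s['t'],2),'tcp',s['eef_pos'],'rot',np.round(s['tcp_rot'],3),'f',s['ft_force'],'open',round(s['opening'],3),'grip',round(s['grip_force'],1),'j',s['joints'])
E
cat > c.py <<'E'
from h import *
st()
W=eyes.read_camera('wrist');E=np.array(W['extrinsics']);s=env.state()
R=Ro.from_euler('xyz',s['tcp_rot']).as_matrix()
print('cam in tool',R.T@(-E[:3,:3].T@E[:3,3]-s['eef_pos']),'axis',R.T@E[2,:3],'right',R.T@E[0,:3],W['cx'],W['cy'])
T=eyes.read_camera('top');S=eyes.read_camera('scene')
for k,z,c in [('wide',100,(171.1,204)),('med',100,(189.9,199.6)),('nar',100,(209.9,194.9)),('spool',103,(184.1,405)),('capR',85,(218,192.3)),('capS',85,(190.8,405)),('edge',0,(205,166)),('edge2',0,(165,169)),('front',0,(252,165)),('tray',14,(208.4,313))]: print(k,atz(T,c,z)[:2])
to(330,280,300)
E
python3 c.py
```

```text
t 2.5 tcp [204.75 590.52 214.67] rot [3.14 0.   2.81] f [-0.25 -0.69 -0.22] open 1.003 grip 0.0 j [ 1.13  0.49  1.56 -0.    1.09 -0.11]
cam in tool [  66.94   -1.69 -171.07] axis [-0.24 -0.    0.97] right [-0.  1.  0.] 315.8821127182286 201.13583656421463
wide [587.52 234.41]
med [539.29 242.7 ]
nar [488.72 251.61]
spool [ 559.9  -267.62]
capR [470.43 261.16]
capS [ 546.6  -270.64]
edge [516.23 360.  ]
edge2 [628.08 359.82]
front [388.99 354.4 ]
tray [510.28 -39.48]
to [330, 280, 300] turn -0.0 shift after turn [-3.67 -4.21 -1.42] before turn [-3.67 -4.21 -1.42]
```

```bash
python3 -m inch '[[[-0.4,-0.7,-0.6],-0.4,-1],[[-0.6,-0.7,-0.3],-0.4,-1],[[-0.6,-0.7,-0.2],-0.5,-1],[[-0.6,-0.75,-0.1],-0.5,-1],[[-0.6,-0.7,0],0,-1],[[-0.6,-0.7,0],0,-1],[[0,0,0],0,-1],[[0,0,0],0,-1],[[0,0,0],0,-1],[[0,0,0],0,-1]]'; python3 -c "
from h import *
st();to(570,238,260,2.967)"
```

```text
t: 3.9
eef_pos: [340.4, 296.0, 286.6]
tcp_rot: [3.142, -0.0, 2.967]
ft_force: [0.5, 0.5, -0.5]
opening: 0.997
grip_force: 0.0
t 3.9 tcp [340.38 295.98 286.56] rot [ 3.14 -0.    2.97] f [ 0.46  0.52 -0.5 ] open 0.997 grip 0.0 j [ 0.57  0.16  1.86  0.    1.12 -0.83]
to [570, 238, 260] turn -0.0 shift after turn [-3.94 -0.29  0.44] before turn [-3.94 -0.29  0.44]
```

```bash
python3 -m inch '[[[-0.6,0,0.1],0,-1],[[-0.8,-0.1,0.1],0,-1],[[-0.9,-0.1,0.1],0,-1],[[-0.8,-0.1,0.1],0,-1],[[-0.6,0,0],0,-1],[[-0.24,0,0.04],0,-1],[[0,0,0],0,-1],[[0,0,0],0,-1],[[0,0,0],0,-1],[[0,0,0],0,-1]]'
cat > d.py <<'E'
from h import *
import sys,pickle
st();W=eyes.read_camera('wrist');n=sys.argv[1]
save(W,n+'.png');pickle.dump(W,open(n+'.pkl','wb'))
for k in sys.argv[2:]:
  for f in(eyes.spot_point,eyes.cut_out):
    for d in f(k,W)[:2]:
      a='' 
      if 'mask' in d:
        g=max(cv2.findContours(d['mask'].astype('uint8'),0,2)[0],key=cv2.contourArea);a=np.array(cv2.boundingRect(g)),cv2.minAreaRect(g)
      print(k,f.__name__,round(d['score'],2),np.round(d['centre'],1),'z76',atz(W,d['centre'],76)[:2],a)
E
python3 d.py w1 reel_rack wide_reel medium_reel narrow_reel
```

```text
t: 5.15
eef_pos: [570.0, 236.2, 260.7]
tcp_rot: [3.141, 0.0, 2.965]
ft_force: [0.0, 0.2, -0.5]
opening: 0.997
grip_force: 0.0
t 5.15 tcp [570.   236.19 260.68] rot [3.14 0.   2.96] f [ 0.03  0.19 -0.47] open 0.997 grip 0.0 j [ 0.29  0.44  1.52  0.    1.18 -1.11]
reel_rack call 0.8 [182.3 321.3] z76 [569.93 240.42] (array([290, 120,  61, 125]), ((319.9999694824219, 182.0), (59.99999237060547, 123.99998474121094), 0.0))
wide_reel call 0.57 [199.9 322.3] z76 [589.96 238.08] 
wide_reel call 0.55 [144.9 214.1] z76 [508.59 132.68] 
wide_reel call 0.79 [144.3 211.1] z76 [507.36 129.59] (array([186, 119,  54,  57]), ((211.1443328857422, 146.17526245117188), (45.69057846069336, 48.73662185668945), 23.96249008178711))
wide_reel call 0.67 [203.6 322.4] z76 [594.21 237.46] (array([295, 180,  54,  47]), ((321.5, 203.0), (46.0, 53.0), 90.0))
medium_reel call 0.75 [156.9 320.9] z76 [542.1  244.83] 
medium_reel call 0.89 [159.7 321.8] z76 [545.28 245.27] (array([294, 140,  56,  38]), ((321.5383605957031, 158.45846557617188), (36.290985107421875, 56.03519058227539), 87.70938873291016))
narrow_reel call 0.68 [105.1 325.8] z76 [489.15 259.32] 
narrow_reel call 0.61 [107.1 327.3] z76 [491.45 260.54] (array([295,  94,  56,  26]), ((322.4381408691406, 106.36080932617188), (54.398380279541016, 24.56554412841797), 2.602562189102173))
```

View pics/w1.png

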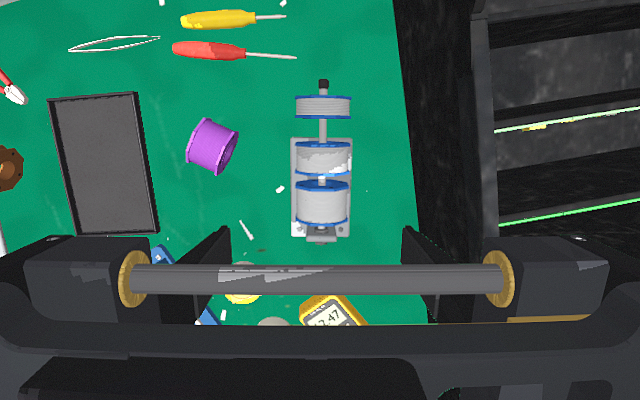

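```bash
cat > e.py <<'E'
from h import *
import pickle
W=pickle.load(open('w1.pkl','rb'));T=eyes.read_camera('top');S=eyes.read_camera('scene')
for c in [(84,323.2),(130,322.6),(176,322)]: print('rod',c,atz(W,c,85))
print('cap tri',tri([(W,(84,323.2)),(T,(218,192.3))]))
print('cap tri3',tri([(W,(84,323.2)),(T,(218,192.3)),(S,(264,183))]))
for k,c in[('narrow',(107,323)),('med',(159,322)),('wide',(203,322))]: print(k,atz(W,c,100))
for c in [(5,396),(100,404),(150,408),(200,413)]: print('wallbase',atz(W,c,0))
for c in [(15,472),(100,472),(200,472)]:
  o,d=ray(W,c);print('wall edge at y=358:',o+d*(358-o[1])/d[1])
# narrow tri using top of both flanges
print('tray corners',[atz(W,c,14)[:2] for c in((100,48),(92,135),(233,157),(233,72))])
g=W['pixels'];save(W,'w1c.png',(70,250,270,500),3)
E
python3 e.py
```

```text
rod (84, 323.2) [468.55 259.92  85.  ]
rod (130, 322.6) [513.76 251.44  85.  ]
rod (176, 322) [561.58 242.5   85.  ]
cap tri (array([469.38, 259.49,  91.59]), [0.2, 0.2])
cap tri3 (array([469.4 , 260.77,  84.74]), [1.2, 1.1, 0.6])
narrow [491.42 255.42 100.  ]
med [541.79 245.66 100.  ]
wide [587.37 237.75 100.  ]
wallbase [383.49 366.58   0.  ]
wallbase [496.93 362.01   0.  ]
wallbase [561.32 359.71   0.  ]
wallbase [630.41 359.     0.  ]
wall edge at y=358: [453.88 358.   204.85]
wall edge at y=358: [507.76 358.   194.8 ]
wall edge at y=358: [584.77 358.   183.53]
tray corners [array([412.42, -88.5 ]), array([426.91,  29.7 ]), array([611.37,   4.59]), array([ 590.52, -118.33])]
```

View pics/w1c.png

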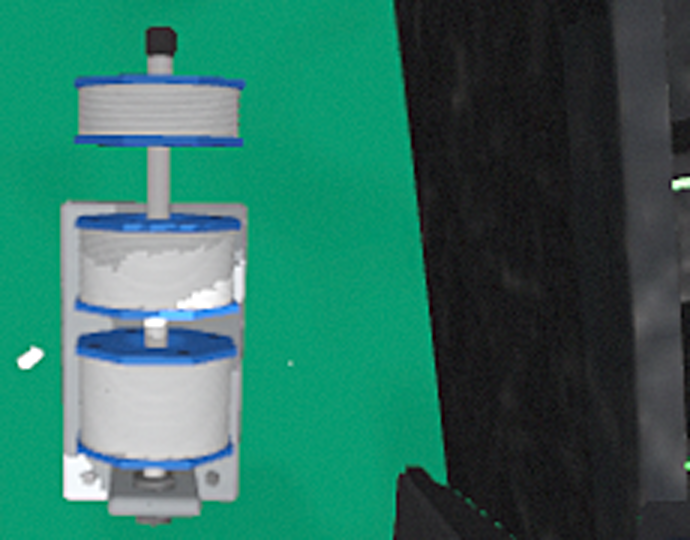

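```bash
python3 -c "
from h import *
to(492.2,255.5,57,2.957)"
```

```text
to [492.2, 255.5, 57] turn 0.09 shift after turn [1.34 0.08 3.39] before turn [1.34 0.09 3.39]
```

```bash
python3 -m inch '[[[0.6,0.04,0.2],0.09,-1],[[0.5,0.04,0.7],0,-1],[[0.24,0,0.9],0,-1],[[0,0,0.8],0,-1],[[0,0,0.5],0,-1],[[0,0,0.24],0,-1],[[0,0,0.05],0,-1],[[0,0,0],0,-1],[[0,0,0],0,-1],[[0,0,0],0,-1]]'; python3 d.py w2 narrow_reel; python3 -c "
from h import *
to(492.2,255.5,57,2.957)"
```

```text
t: 6.95
eef_pos: [492.5, 255.2, 57.5]
tcp_rot: [3.141, 0.001, 2.957]
ft_force: [0.1, -0.1, -0.3]
opening: 1.0
grip_force: 0.0
t 6.95 tcp [492.52 255.19  57.55] rot [3.14 0.   2.96] f [ 0.13 -0.13 -0.25] open 1.0 grip 0.0 j [ 0.36  0.6   1.88  0.    0.66 -1.03]
narrow_reel call 0.79 [256.7 320.4] z76 [492.06 255.78] 
narrow_reel call 0.95 [248.8 320.4] z76 [487.85 256.55] (array([258, 217, 125,  47]), ((319.9999694824219, 240.0), (123.99998474121094, 45.99999237060547), -0.0))
to [492.2, 255.5, 57] turn 0.0 shift after turn [0.   0.01 0.  ] before turn [0.   0.01 0.  ]
```

View pics/w2.png

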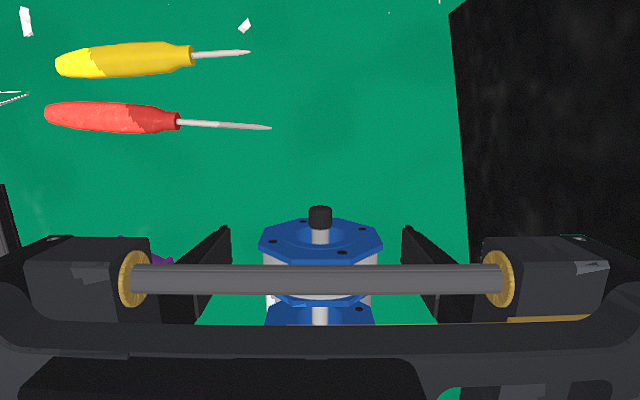

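```bash
python3 -m inch '[[[0,0,0],0,1],[[0,0,0],0,1],[[0,0,0],0,1],[[0,0,0],0,1],[[0,0,0],0,1],[[0,0,0],0,1],[[0,0,0],0,1],[[0,0,-0.08],0,1],[[0,0,-0.07],0,1],[[0,0,0],0,1]]'
```

```text
t: 8.35
eef_pos: [492.3, 255.1, 66.2]
tcp_rot: [3.141, 0.0, 2.957]
ft_force: [-0.4, -0.6, -2.6]
opening: 0.611
grip_force: 30.0
```

```bash
python3 -m inch '[[[0.2,-0.01,0],0,1],[[0.3,-0.01,0],0,1],[[0.3,-0.01,0],0,1],[[0.2,-0.02,0],0,1],[[0,-0.3,-0.3],0,1],[[0,-0.4,-0.6],0,1],[[0,-0.6,-0.6],-0.2,1],[[0,-0.8,-0.4],-0.2,1],[[0,-0.9,-0.2],-0.2,1],[[0,-0.9,0],0,1]]'; python3 -c "
from h import *
st();to(454.4,-34.5,150,3.01);to(454.4,-34.5,16,3.01)"
```

```text
t: 9.6
eef_pos: [394.7, 31.1, 192.8]
tcp_rot: [3.141, 0.003, 3.011]
ft_force: [0.1, -1.0, -2.1]
opening: 0.609
grip_force: 30.0
t 9.6 tcp [394.74  31.09 192.78] rot [3.14 0.   3.01] f [ 0.07 -1.   -2.07] open 0.609 grip 30.0 j [-0.09  0.2   2.11  0.    0.83 -1.53]
to [454.4, -34.5, 150] turn 0.01 shift after turn [-1.13 -0.95  0.71] before turn [-1.13 -0.95  0.71]
to [454.4, -34.5, 16] turn 0.01 shift after turn [-1.13 -0.95  2.95] before turn [-1.13 -0.95  2.95]
```

```bash
python3 -m inch '[[[-0.5,-0.4,0],0,1],[[-0.5,-0.45,0.3],0,1],[[-0.13,-0.1,0.6],0,1],[[0,0,0.8],0,1],[[0,0,0.7],0,1],[[0,0,0.35],0,1],[[0,0,0.15],0,1],[[0,0,0.05],0,1],[[0,0,0],0,1],[[0,0,0],0,1]]'; python3 -c "
from h import *
st();to(454.4,-34.5,15,3.01)"
```

```text
t: 10.85
eef_pos: [455.3, -33.2, 15.5]
tcp_rot: [-3.142, 0.001, 3.009]
ft_force: [-0.3, 0.2, -2.9]
opening: 0.613
grip_force: 30.0
t 10.85 tcp [455.3  -33.25  15.55] rot [-3.14  0.    3.01] f [-0.32  0.18 -2.94] open 0.613 grip 30.0 j [-0.22  0.6   2.14  0.    0.4  -1.66]
to [454.4, -34.5, 15] turn -0.01 shift after turn [ 0.01 -0.02  0.01] before turn [ 0.01 -0.02  0.01]
```

```bash
python3 -m inch '[[[0,0,0.02],0,1],[[0,0,0],0,-0.5],[[0,0,0],0,-0.5],[[0,0,0],0,-0.5],[[0,0,-0.2],0,-0.5],[[0,0,-0.6],0,-0.6],[[0,0,-0.9],0,-1],[[0,0,-0.8],0,-1],[[-0.3,0.6,-0.3],0.2,-1],[[-0.4,0.8,0],0.2,-1]]'; python3 -c "
from h import *
st();to(541.3,246.3,150,2.957);to(541.3,246.3,57,2.957)"
```

```text
t: 12.1
eef_pos: [509.4, 44.4, 184.6]
tcp_rot: [3.141, 0.004, 2.972]
ft_force: [0.6, -0.1, -0.6]
opening: 1.002
grip_force: 0.0
t 12.1 tcp [509.37  44.38 184.64] rot [3.14 0.   2.97] f [ 0.56 -0.11 -0.57] open 1.002 grip 0.0 j [-0.04  0.37  1.87 -0.    0.9  -1.44]
to [541.3, 246.3, 150] turn 0.17 shift after turn [0.09 3.41 0.58] before turn [0.04 3.41 0.58]
to [541.3, 246.3, 57] turn 0.17 shift after turn [0.09 3.41 2.13] before turn [0.04 3.41 2.13]
```

```bash
python3 d.py w3 narrow_reel tray; python3 -m inch '[[[0.09,0.8,0],0.17,-1],[[0,1,0],0,-1],[[0,0.9,0],0,-1],[[0,0.6,0.1],0,-1],[[0,0.11,0.5],0,-1],[[0,0,0.8],0,-1],[[0,0,0.5],0,-1],[[0,0,0.2],0,-1],[[0,0,0.03],0,-1],[[0,0,0],0,-1]]'; python3 d.py w4 medium_reel; python3 -c "
from h import *
to(541.3,246.3,57,2.957)
W1=cv2.imread('pics/w3.png');W2=cv2.imread('pics/w4.png');cv2.imwrite('pics/m2.png',cv2.resize(np.vstack([W1[:340],W2[:340]]),None,fx=.85,fy=.85))"
```

```text
t 12.1 tcp [509.37  44.38 184.64] rot [3.14 0.   2.97] f [ 0.56 -0.11 -0.57] open 1.002 grip 0.0 j [-0.04  0.37  1.87 -0.    0.9  -1.44]
narrow_reel call 0.56 [146.9 232.7] z76 [452.23 -19.83] 
narrow_reel call 0.66 [146.5 228.7] z76 [451.3  -23.15] (array([196, 135,  64,  28]), ((227.5, 148.5), (27.0, 63.0), 90.0))
tray call 0.71 [194.9 235.6] z76 [493.75 -26.88] 
tray call 0.62 [187.2 245.8] z76 [488.51 -16.4 ] (array([173, 108, 125, 156]), ((235.1153564453125, 187.57693481445312), (157.36846923828125, 116.09876251220703), 86.8201675415039))
t: 13.6
eef_pos: [539.9, 246.1, 55.0]
tcp_rot: [3.141, 0.001, 2.959]
ft_force: [-1.0, 0.5, -0.5]
opening: 1.003
grip_force: 0.0
t 13.6 tcp [539.92 246.09  54.96] rot [3.14 0.   2.96] f [-1.01  0.48 -0.54] open 1.003 grip 0.0 j [ 0.32  0.64  1.78  0.    0.71 -1.07]
medium_reel call 0.81 [264.4 320.7] z76 [542.47 246.24] 
medium_reel call 0.85 [257.3 320. ] z76 [538.63 246.58] (array([258, 218, 126,  46]), ((320.4999694824219, 240.5), (124.99998474121094, 44.99999237060547), -0.0))
to [541.3, 246.3, 57] turn 0.03 shift after turn [-0.02  0.   -0.04] before turn [-0.02  0.   -0.04]
```

View pics/m2.png

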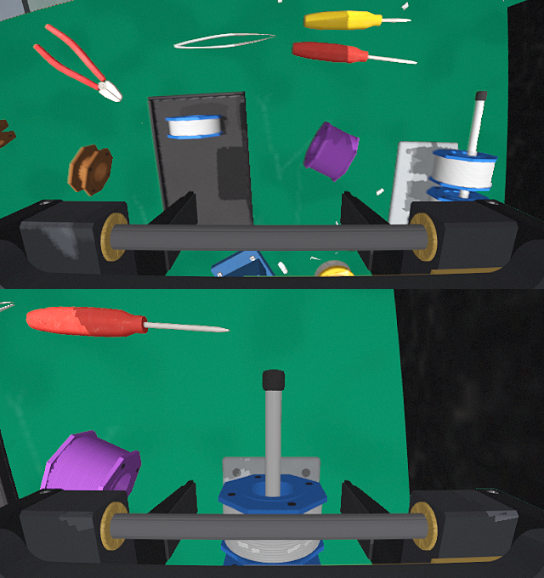

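```bash
python3 -m inch '[[[0,0,-0.03],0,1],[[0,0,0],0,1],[[0,0,0],0,1],[[0,0,0],0,1],[[0,0,0],0,1],[[0,0,0],0,1],[[0,0,-0.08],0,1],[[0,0,-0.07],0,1],[[0,0,0],0,1],[[0,0,0],0,1]]'
```

```text
t: 15.0
eef_pos: [539.3, 246.2, 64.6]
tcp_rot: [-3.142, -0.0, 2.96]
ft_force: [-0.8, 0.2, -2.9]
opening: 0.609
grip_force: 30.0
```

```bash
python3 -m inch '[[[0.2,0,-0.02],0.04,1],[[0.4,-0.01,0],0,1],[[0.5,-0.02,0],0,1],[[0.5,-0.02,0],0,1],[[0.3,-0.01,0],0,1],[[0,-0.3,-0.3],0,1],[[0,-0.4,-0.6],0,1],[[0,-0.6,-0.6],-0.2,1],[[-0.2,-0.8,-0.4],-0.2,1],[[-0.4,-0.9,-0.1],-0.2,1]]'; python3 -c "
from h import *
st();to(512,-42,150,3.01);to(512,-42,15,3.01)"
```

```text
t: 16.25
eef_pos: [431.8, 79.8, 187.6]
tcp_rot: [3.141, 0.003, 3.011]
ft_force: [1.0, -0.0, -2.9]
opening: 0.614
grip_force: 30.0
t 16.25 tcp [431.8   79.78 187.56] rot [3.14 0.   3.01] f [ 1.02 -0.02 -2.9 ] open 0.614 grip 30.0 j [ 0.03  0.26  2.03  0.    0.85 -1.41]
to [512, -42, 150] turn 0.01 shift after turn [-1.59 -1.84  0.63] before turn [-1.59 -1.84  0.63]
to [512, -42, 15] turn 0.01 shift after turn [-1.59 -1.84  2.88] before turn [-1.59 -1.84  2.88]
```

```bash
python3 -m inch '[[[-0.5,-0.6,0],0,1],[[-0.6,-0.7,0],0,1],[[-0.49,-0.54,0.2],0,1],[[0,0,0.7],0,1],[[0,0,0.8],0,1],[[0,0,0.7],0,1],[[0,0,0.32],0,1],[[0,0,0.12],0,1],[[0,0,0.03],0,1],[[0,0,0],0,1]]'; python3 -c "
from h import *
st();to(512,-42,14.5,3.01)"
```

```text
t: 17.5
eef_pos: [512.0, -41.4, 14.4]
tcp_rot: [-3.142, 0.001, 3.009]
ft_force: [0.5, -0.2, -2.1]
opening: 0.614
grip_force: 30.0
t 17.5 tcp [512.05 -41.4   14.37] rot [-3.14  0.    3.01] f [ 0.46 -0.17 -2.07] open 0.614 grip 30.0 j [-0.21  0.64  2.    0.    0.5  -1.65]
to [512, -42, 14.5] turn -0.02 shift after turn [-0.   -0.01 -0.  ] before turn [-0.   -0.01 -0.  ]
```

```bash
python3 -m inch '[[[0,0,0.01],0,-0.5],[[0,0,0],0,-0.5],[[0,0,0],0,-0.5],[[0,0,-0.2],0,-0.5],[[0,0,-0.6],0,-0.6],[[0,0,-0.9],0,-1],[[0,0,-0.9],0,-1],[[0,-0.5,-0.6],0,-1],[[0,-0.8,-0.3],0,-1],[[0,-1,0],0,-1]]';python3 -m inch '[[[0,-0.9,0],0,-1],[[0,-0.5,0],0,-1],[[0,0,0],0,-1],[[0,0,0],0,-1],[[0,0,0],0,-1],[[0,0,0],0,-1],[[0,0,0],0,-1],[[0,0,0],0,-1],[[0,0,0],0,-1],[[0,0,0],0,-1]]'; python3 d.py w5 empty_spool reel_stand
```

```text
t: 18.75
eef_pos: [493.5, -179.1, 225.7]
tcp_rot: [-3.14, 0.004, 3.01]
ft_force: [0.4, -1.0, -0.8]
opening: 1.0
grip_force: 0.0
t: 20.0
eef_pos: [482.2, -261.4, 223.0]
tcp_rot: [3.141, -0.0, 3.008]
ft_force: [-0.2, -0.3, -0.5]
opening: 0.996
grip_force: 0.0
t 20.0 tcp [ 482.16 -261.44  222.97] rot [ 3.14 -0.    3.01] f [-0.16 -0.25 -0.51] open 0.996 grip 0.0 j [-0.62  0.37  1.74  0.    1.03 -2.06]
empty_spool call 0.96 [269.4 315. ] z76 [ 567.23 -275.7 ] 
empty_spool call 0.78 [131.5 270.3] z76 [ 419.02 -299.05] 
empty_spool call 0.8 [171.8 391.6] z76 [ 473.43 -186.63] (array([373, 146,  41,  57]), ((393.1918029785156, 174.32191467285156), (31.71815299987793, 53.83892822265625), 20.556045532226562))
empty_spool call 0.64 [129.7 266. ] z76 [ 416.78 -302.87] (array([244, 113,  46,  38]), ((270.1000061035156, 131.8000030517578), (20.837831497192383, 51.47441101074219), 60.2551155090332))
reel_stand call 0.71 [261.3 313.8] z76 [ 557.79 -275.71] 
reel_stand call 0.56 [242.2 314.2] z76 [ 536.51 -272.4 ] (array([283, 222,  64,  42]), ((314.2640075683594, 242.81495666503906), (63.5798225402832, 40.559547424316406), 1.847610354423523))
```

View pics/w5.png

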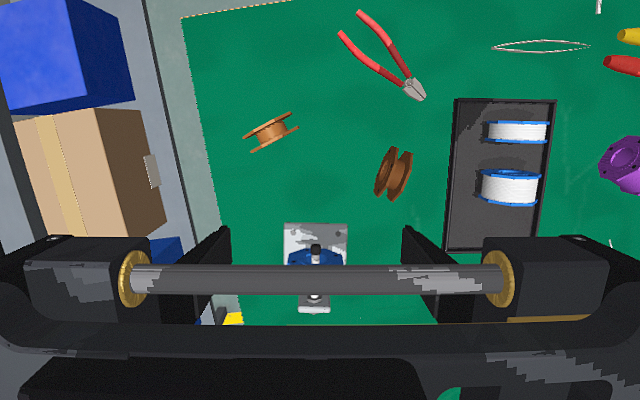

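```bash
python3 -m inch '[[[-0.5,0,0],0,-1],[[-0.8,0,0],0,-1],[[-0.5,0,0],0,-1],[[0,0,0],0,-1],[[0,0,0],0,-1],[[0,0,0],0,-1],[[0,0,0],0,-1],[[0,0,0],0,-1],[[0,0,0],0,-1],[[0,0,0],0,-1]]'; python3 d.py w6 empty_spool reel_stand; python3 -c "
import cv2;im=cv2.imread('pics/w6.png')[120:250,230:430];cv2.imwrite('pics/w6c.png',cv2.resize(im,None,fx=4,fy=4,interpolation=2))"
```

```text
t: 21.5
eef_pos: [589.2, -275.8, 223.0]
tcp_rot: [3.141, 0.0, 3.008]
ft_force: [0.4, -0.8, -0.9]
opening: 1.0
grip_force: 0.0
t 21.5 tcp [ 589.21 -275.76  223.02] rot [3.14 0.   3.01] f [ 0.38 -0.82 -0.94] open 1.0 grip 0.0 j [-0.54  0.52  1.48  0.    1.14 -1.98]
empty_spool call 0.87 [ 24.8 270.8] z76 [ 432.04 -297.72] 
empty_spool call 0.69 [164.9 315. ] z76 [ 563.74 -275.13] 
empty_spool call 0.79 [169.3 314.4] z76 [ 567.97 -276.3 ] (array([284, 153,  62,  30]), ((314.5, 167.5), (29.0, 61.0), 90.0))
empty_spool call 0.77 [ 24.3 269. ] z76 [ 431.38 -299.27] (array([237,   0,  61,  51]), ((267.76416015625, 24.57546615600586), (37.685890197753906, 58.27714920043945), 60.945396423339844))
reel_stand call 0.71 [185.2 309.9] z76 [ 583.16 -282.87] 
reel_stand call 0.85 [182.4 313.9] z76 [ 580.88 -278.54] (array([280, 134,  70,  82]), ((314.3880310058594, 174.38400268554688), (68.0772476196289, 81.37344360351562), 1.005086064338684))
```

View pics/w6c.png

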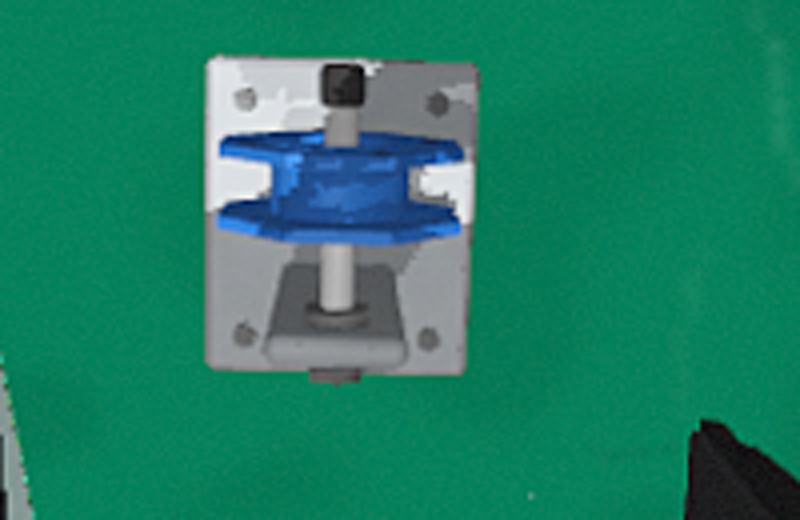

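```bash
cat > f.py <<'E'
from h import *
import pickle
W=pickle.load(open('w6.pkl','rb'));T=eyes.read_camera('top')
def px(x,y): return (120+y/4-.4,230+x/4-.4)
a=atz(W,px(343,85),85);b=atz(W,px(336.5,300),85)
print('cap,root',a,b,np.arctan2(*(b-a)[1::-1]))
m1=atz(W,px(341.5,62),10);m2=atz(W,px(336.5,370),10);print('base',m1,m2,np.arctan2(*(m2-m1)[1::-1]),np.linalg.norm(m2-m1))
print('spool front/back flange top',atz(W,px(342,137),105),atz(W,px(340,240),105), 'mid core',atz(W,px(340,187),93))
print('cap tri',tri([(W,px(343,85)),(T,(190.8,405))]))
E
python3 f.py
```

```text
cap,root [ 540.15 -271.6    85.  ] [ 591.17 -280.05   85.  ] -0.16419267853211064
base [ 537.88 -271.9    10.  ] [ 629.69 -285.8    10.  ] -0.15036072309047924 92.85349460970785
spool front/back flange top [ 550.24 -273.13  105.  ] [ 573.08 -276.66  105.  ] mid core [ 562.81 -275.33   93.  ]
cap tri (array([ 541.52, -269.69,   99.29]), [2.8, 2.8])
```

```bash
python3 -c "
from h import *
to(563.5,-275.3,57,2.987)"
```

```text
to [563.5, -275.3, 57] turn 0.25 shift after turn [ 0.43 -0.06  2.77] before turn [ 0.43 -0.05  2.77]
```

```bash
python3 -m inch '[[[0.3,-0.06,0.3],0.25,-1],[[0.13,0,0.8],0,-1],[[0,0,0.8],0,-1],[[0,0,0.6],0,-1],[[0,0,0.23],0,-1],[[0,0,0.04],0,-1],[[0,0,0],0,-1],[[0,0,0],0,-1],[[0,0,0],0,-1],[[0,0,0],0,-1]]'; python3 d.py w7 empty_spool;python3 -c "
from h import *
to(563.5,-275.3,57,2.987)"
```

```text
t: 23.05
eef_pos: [563.4, -275.8, 57.2]
tcp_rot: [-3.141, 0.001, 2.987]
ft_force: [-0.1, -0.1, -0.3]
opening: 1.002
grip_force: 0.0
t 23.05 tcp [ 563.35 -275.8    57.22] rot [-3.14  0.    2.99] f [-0.09 -0.1  -0.32] open 1.002 grip 0.0 j [-0.56  0.68  1.69  0.    0.77 -1.98]
empty_spool call 0.69 [ 71.4 462.3] z76 [ 484.73 -198.95] 
empty_spool call 0.66 [261.9 319.9] z76 [ 565.43 -275.87] 
empty_spool call 0.95 [ 71.7 471. ] z76 [ 485.39 -194.99] (array([426,  13,  92, 116]), ((472.0172424316406, 73.20689392089844), (70.37853240966797, 117.73084259033203), 21.801406860351562))
empty_spool call 0.92 [251.5 318.9] z76 [ 559.75 -275.51] (array([260, 224, 124,  40]), ((321.5, 243.5), (39.0, 123.0), 90.0))
to [563.5, -275.3, 57] turn -0.0 shift after turn [-0.    0.01 -0.  ] before turn [-0.    0.01 -0.  ]
```

View pics/w7.png

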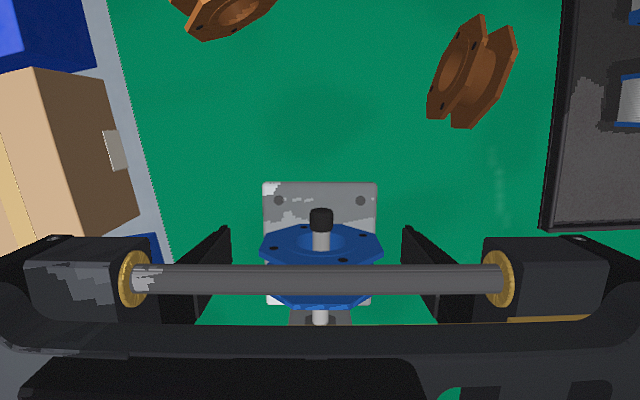

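```bash
python3 -m inch '[[[0,0,0],0,1],[[0,0,0],0,1],[[0,0,0],0,1],[[0,0,0],0,1],[[0,0,0],0,1],[[0,0,0],0,1],[[0,0,-0.08],0,1],[[0,0,-0.07],0,1],[[0,0,0],0,1],[[0,0,0],0,1]]'
```

```text
t: 24.45
eef_pos: [563.2, -275.7, 65.8]
tcp_rot: [3.142, 0.0, 2.987]
ft_force: [-0.2, 0.5, -0.0]
opening: 0.609
grip_force: 30.0
```

```bash
python3 -m inch '[[[0.2,0,0],0,1],[[0.3,0,0],0,1],[[0.3,0,0],0,1],[[0.1,0,0],0,1],[[0,0,-0.4],0,1],[[0,0,-0.7],0,1],[[0,0.3,-0.7],-0.25,1],[[-0.2,0.7,-0.3],0,1],[[-0.4,0.9,0],0,1],[[-0.4,0.9,0],0,1]]'; python3 -c "
from h import *
st();to(569.4,-49.5,150,3.01);to(569.4,-49.5,15,3.01)"
```

```text
t: 25.7
eef_pos: [592.8, -107.6, 192.4]
tcp_rot: [-3.141, 0.001, 3.008]
ft_force: [0.3, -0.9, -0.1]
opening: 0.609
grip_force: 30.0
t 25.7 tcp [ 592.82 -107.58  192.37] rot [-3.14  0.    3.01] f [ 0.31 -0.91 -0.1 ] open 0.609 grip 30.0 j [-0.29  0.48  1.64  0.    1.02 -1.73]
to [569.4, -49.5, 150] turn -0.03 shift after turn [0.51 0.91 0.71] before turn [0.52 0.91 0.71]
to [569.4, -49.5, 15] turn -0.03 shift after turn [0.51 0.91 2.96] before turn [0.52 0.91 2.96]
```

```bash
python3 -m inch '[[[0.3,0.5,0],0,1],[[0.21,0.41,0.3],0,1],[[0,0,0.7],0,1],[[0,0,0.8],0,1],[[0,0,0.7],0,1],[[0,0,0.34],0,1],[[0,0,0.12],0,1],[[0,0,0.02],0,1],[[0,0,0],0,1],[[0,0,0],0,1]]'; python3 -c "
from h import *
st();to(569.4,-49.5,14.5,3.01)"
```

```text
t: 26.95
eef_pos: [569.3, -50.8, 13.7]
tcp_rot: [3.142, 0.001, 3.008]
ft_force: [0.7, 0.1, -0.2]
opening: 0.607
grip_force: 30.0
t 26.95 tcp [569.26 -50.78  13.67] rot [3.14 0.   3.01] f [ 0.71  0.05 -0.22] open 0.607 grip 30.0 j [-0.2   0.69  1.86  0.    0.59 -1.64]
to [569.4, -49.5, 14.5] turn -0.02 shift after turn [ 0.    0.02 -0.01] before turn [ 0.    0.02 -0.01]
```

```bash
python3 -m inch '[[[0,0,0.01],0,-0.5],[[0,0,0],0,-0.5],[[0,0,0],0,-0.5],[[0,0,-0.2],0,-0.5],[[0,0,-0.6],0,-0.6],[[0,0,-0.9],0,-1],[[0,0,-0.9],0,-1],[[0,0.5,-0.3],0.2,-1],[[0,0.8,0],0.2,-1],[[0,0.9,0],0.2,-1]]'; python3 d.py w8; python3 -c "
from h import *
to(590.5,237.1,150,2.957);to(590.5,237.1,57,2.957)"
```

```text
t: 28.2
eef_pos: [589.3, 80.7, 187.9]
tcp_rot: [3.141, 0.002, 2.954]
ft_force: [1.2, -0.2, 0.5]
opening: 1.001
grip_force: 0.0
t 28.2 tcp [589.25  80.65 187.89] rot [3.14 0.   2.95] f [ 1.18 -0.2   0.53] open 1.001 grip 0.0 j [ 0.02  0.48  1.67  0.    1.   -1.36]
to [590.5, 237.1, 150] turn -0.01 shift after turn [0.45 2.48 0.63] before turn [0.45 2.48 0.63]
to [590.5, 237.1, 57] turn -0.01 shift after turn [0.45 2.48 2.18] before turn [0.45 2.48 2.18]
```

View pics/w8.png

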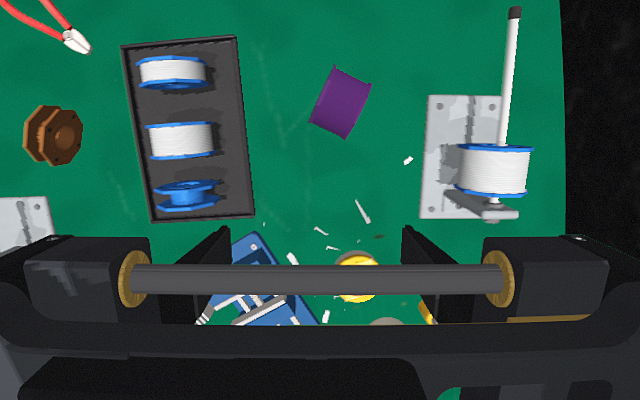

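```bash
python3 -m inch '[[[0.1,0.6,0],0,-1],[[0.2,0.9,0],0,-1],[[0.15,0.7,0],0,-1],[[0,0.28,0.2],0,-1],[[0,0,0.7],0,-1],[[0,0,0.8],0,-1],[[0,0,0.4],0,-1],[[0,0,0.08],0,-1],[[0,0,0],0,-1],[[0,0,0],0,-1]]'; python3 d.py w9 wide_reel;python3 -c "
from h import *
to(590.5,237.1,57,2.957)"
```

```text
t: 29.5
eef_pos: [590.7, 230.9, 56.9]
tcp_rot: [3.141, 0.002, 2.956]
ft_force: [-0.9, -0.3, 0.6]
opening: 0.999
grip_force: 0.0
t 29.5 tcp [590.66 230.89  56.95] rot [3.14 0.   2.96] f [-0.9  -0.29  0.59] open 0.999 grip 0.0 j [ 0.27  0.69  1.68  0.    0.78 -1.12]
wide_reel call 0.94 [258.1 332.2] z76 [591.76 237.22] 
wide_reel call 0.75 [139.1 111.5] z76 [513.72 145.45] 
wide_reel call 0.9 [136.6 104.4] z76 [511.91 142.38] (array([ 40,  79, 128, 120]), ((102.45098876953125, 136.84010314941406), (121.14347839355469, 102.1695785522461), 24.145544052124023))
wide_reel call 0.7 [249.2 333.3] z76 [587.12 238.58] (array([269, 204, 128,  61]), ((332.5438232421875, 233.64111328125), (59.7614860534668, 127.0320816040039), 89.45948028564453))
to [590.5, 237.1, 57] turn -0.01 shift after turn [ 0.02  0.1  -0.01] before turn [ 0.02  0.1  -0.01]
```

View pics/w9.png

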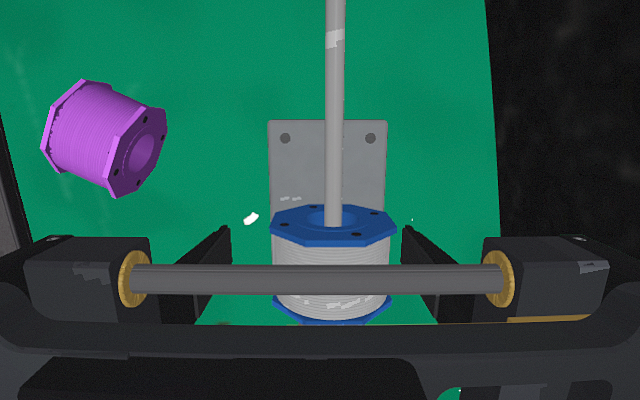

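```bash
python3 -m inch '[[[0.02,0.1,0],0,-1],[[0,0,0],0,1],[[0,0,0],0,1],[[0,0,0],0,1],[[0,0,0],0,1],[[0,0,0],0,1],[[0,0,0],0,1],[[0,0,-0.08],0,1],[[0,0,-0.07],0,1],[[0,0,0],0,1]]'
```

```text
t: 30.9
eef_pos: [590.0, 237.0, 65.0]
tcp_rot: [3.141, 0.0, 2.956]
ft_force: [0.4, -0.0, -3.4]
opening: 0.611
grip_force: 30.0
```

```bash
python3 -m inch '[[[0.2,0,-0.01],0,1],[[0.4,-0.01,0],0,1],[[0.5,-0.01,0],0,1],[[0.5,-0.01,0],0,1],[[0.5,-0.01,0],0,1],[[0.4,-0.01,0],0,1],[[0.2,0,0],0,1],[[0,-0.3,-0.3],0,1],[[0,-0.4,-0.6],0,1],[[0,-0.6,-0.7],0,1]]'; python3 -c "
from h import *
st();to(503,-265.7,190,2.987)"
```

```text
t: 32.15
eef_pos: [415.6, 186.8, 161.9]
tcp_rot: [-3.141, -0.001, 2.957]
ft_force: [0.6, -0.3, -3.1]
opening: 0.61
grip_force: 30.0
t 32.15 tcp [415.56 186.82 161.92] rot [-3.14 -0.    2.96] f [ 0.62 -0.3  -3.06] open 0.61 grip 30.0 j [ 0.28  0.33  2.02  0.    0.79 -1.11]
to [503, -265.7, 190] turn -0.34 shift after turn [-2.6  -7.23 -0.47] before turn [-2.82 -7.15 -0.47]
```

```bash
python3 -m inch '[[[-0.2,-0.7,-0.2],-0.34,1],[[-0.3,-0.9,-0.2],0,1],[[-0.3,-0.9,-0.1],0,1],[[-0.3,-0.9,0],0,1],[[-0.3,-0.9,0],0,1],[[-0.3,-0.9,0],0,1],[[-0.3,-0.9,0],0,1],[[-0.4,-0.7,0],0,1],[[-0.2,-0.43,0],0,1],[[0,0,0],0,1]]'; python3 -c "
from h import *
st();to(503,-265.7,66.5,2.987)"
```

```text
t: 33.4
eef_pos: [501.4, -267.3, 190.7]
tcp_rot: [3.142, -0.0, 2.984]
ft_force: [-0.1, 0.3, -3.3]
opening: 0.612
grip_force: 30.0
t 33.4 tcp [ 501.37 -267.25  190.66] rot [ 3.14 -0.    2.98] f [-0.12  0.28 -3.27] open 0.612 grip 30.0 j [-0.61  0.44  1.73 -0.    0.98 -2.02]
to [503, -265.7, 66.5] turn -0.04 shift after turn [-0.02  0.03  2.07] before turn [-0.02  0.03  2.07]
```

```bash
python3 -m inch '[[[-0.02,0.03,0.3],0,1],[[0,0,0.6],0,1],[[0,0,0.6],0,1],[[0,0,0.4],0,1],[[0,0,0.15],0,1],[[0,0,0.02],0,1],[[0,0,0],0,1],[[0,0,0],0,1],[[0,0,0],0,1],[[0,0,0],0,1]]'; python3 -c "
from h import *
st();to(503,-265.7,66.5,2.987);to(565.2,-275.5,66.5,2.987)"
```

```text
t: 34.65
eef_pos: [502.9, -264.0, 67.3]
tcp_rot: [-3.142, 0.0, 2.986]
ft_force: [0.0, -0.1, -3.7]
opening: 0.608
grip_force: 30.0
t 34.65 tcp [ 502.86 -264.04   67.25] rot [-3.14  0.    2.99] f [ 0.04 -0.13 -3.66] open 0.608 grip 30.0 j [-0.6   0.6   1.84  0.    0.7  -2.01]
to [503, -265.7, 66.5] turn -0.01 shift after turn [-0.01 -0.03  0.01] before turn [-0.01 -0.03  0.01]
to [565.2, -275.5, 66.5] turn -0.01 shift after turn [-1.06 -0.03  0.01] before turn [-1.06 -0.03  0.01]
```

```bash
python3 -m inch '[[[0,-0.03,0.01],0,1],[[-0.1,0,0],0,1],[[-0.2,0,0],0,1],[[-0.2,0,0],0,1],[[-0.2,0,0],0,1],[[-0.2,0,0],0,1],[[-0.16,0,0],0,1],[[0,0,0],0,1],[[0,0,0],0,1],[[0,0,0],0,1]]'; python3 d.py w10 wide_reel; python3 -c "
from h import *
to(565.2,-275.5,57,2.987)"
```

```text
t: 35.9
eef_pos: [565.0, -275.6, 66.5]
tcp_rot: [3.141, -0.0, 2.986]
ft_force: [0.0, -0.4, -2.6]
opening: 0.606
grip_force: 30.0
t 35.9 tcp [ 565.04 -275.6    66.46] rot [ 3.14 -0.    2.99] f [ 0.01 -0.42 -2.62] open 0.606 grip 30.0 j [-0.56  0.67  1.68  0.    0.79 -1.97]
wide_reel call 0.73 [260.6 317. ] z76 [ 570.31 -277.65] 
wide_reel call 0.63 [251.3 315.7] z76 [ 564.91 -277.5 ] (array([251, 208, 130,  57]), ((315.5, 236.0), (128.99996948242188, 55.99999237060547), -0.0))
to [565.2, -275.5, 57] turn -0.01 shift after turn [0.   0.   0.16] before turn [0.   0.   0.16]
```

View pics/w10.png

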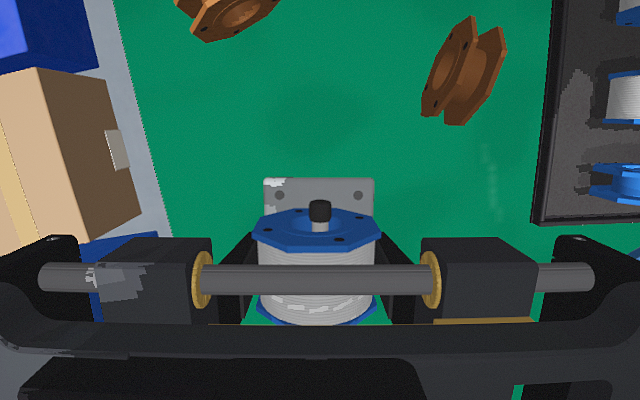

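```bash
python3 -m inch '[[[0,0,0.08],0,1],[[0,0,0.08],0,1],[[0,0,0],0,1],[[0,0,0],0,-0.5],[[0,0,0],0,-1],[[0,0,0],0,-1],[[0,0,0],0,-1],[[0,0,0],0,-1],[[0,0,0],0,-1],[[0,0,-0.1],0,-1]]'; python3 d.py w11 wide_reel; python3 -m inch '[[[0,0,-0.4],0,-1],[[0,0,-0.8],0,-1],[[0,0,-0.8],0,-1],[[0,0.5,-0.4],0,-1],[[0,0.8,0],0,-1],[[0,0.9,0],0,-1],[[0,0.7,0],-0.25,-1],[[0,0,0],0,-1],[[0,0,0],0,-1],[[0,0,0],0,-1]]'; python3 d.py w12 wide_reel medium_reel narrow_reel tray; python3 -c "
from h import *
to(512,-42,14,3.01)
W1=cv2.imread('pics/w11.png');W2=cv2.imread('pics/w12.png');cv2.imwrite('pics/m3.png',cv2.resize(np.vstack([W1[:340],W2[:340]]),None,fx=.85,fy=.85))"
```

```text
t: 37.3
eef_pos: [565.1, -275.5, 62.7]
tcp_rot: [3.141, -0.001, 2.986]
ft_force: [0.6, 0.3, 0.8]
opening: 1.001
grip_force: 0.0
t 37.3 tcp [ 565.12 -275.5    62.66] rot [ 3.14 -0.    2.99] f [0.58 0.3  0.83] open 1.001 grip 0.0 j [-0.56  0.67  1.68  0.    0.79 -1.97]
wide_reel call 0.82 [256.3 322.1] z76 [ 566.78 -274.31] 
wide_reel call 0.74 [247.3 323.1] z76 [ 561.88 -273.04] (array([258, 205, 122,  61]), ((318.4185485839844, 234.68971252441406), (121.1079330444336, 59.8369255065918), 0.7538482546806335))
t: 38.7
eef_pos: [592.2, -104.8, 206.8]
tcp_rot: [3.142, -0.0, 3.006]
ft_force: [0.0, -0.1, -0.8]
opening: 1.003
grip_force: 0.0
t 38.7 tcp [ 592.21 -104.81  206.77] rot [ 3.14 -0.    3.01] f [ 0.04 -0.13 -0.75] open 1.003 grip 0.0 j [-0.28  0.47  1.63  0.    1.05 -1.72]
wide_reel call 0.96 [192.2 140.6] z76 [ 567.49 -274.42] 
wide_reel call 0.6 [ 80.1 518.4] z76 [512.32  88.61] 
wide_reel call 0.97 [191.  139.8] z76 [ 566.22 -274.9 ] (array([101, 166,  74,  55]), ((137.743896484375, 192.1951446533203), (54.00102615356445, 68.7988510131836), 83.6598129272461))
wide_reel call 0.68 [ 80.8 518.7] z76 [512.96  88.88] (array([482,  43,  76,  73]), ((520.1450805664062, 80.24873352050781), (60.00429153442383, 67.60139465332031), 33.17851257324219))
medium_reel call 0.75 [101.  365.5] z76 [513.75 -51.26] (array([338,  84,  60,  36]), ((367.5, 101.5), (35.0, 59.0), 90.0))
narrow_reel call 0.82 [ 37.6 367.3] z76 [461.06 -44.07] 
narrow_reel call 0.72 [ 36.9 368.7] z76 [460.64 -42.8 ] (array([339,  19,  61,  38]), ((369.0, 37.5), (37.0, 60.0), 90.0))
tray call 0.97 [ 85.2 357.9] z76 [499.39 -56.53] (array([307,   6, 116, 183]), ((364.5, 97.0), (182.0, 115.0), 90.0))
to [512, -42, 14] turn -0.03 shift after turn [1.46 0.85 3.21] before turn [1.46 0.84 3.21]
```

View pics/m3.png

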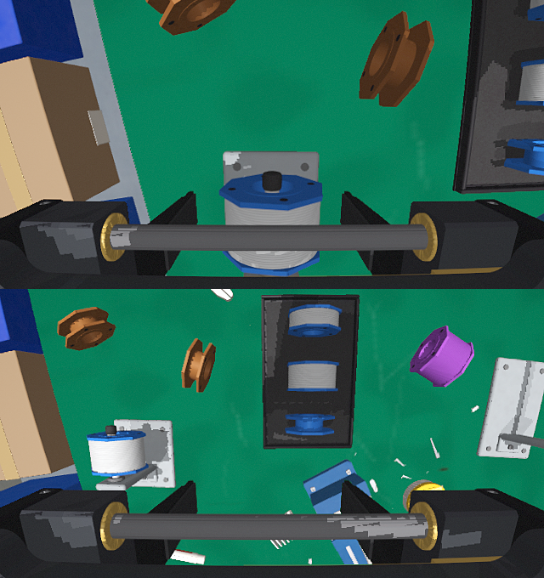

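```bash
python3 -m inch '[[[0.6,0.4,0],0,-0.6],[[0.6,0.35,0],0,-0.6],[[0.26,0.1,0.3],0,-0.6],[[0,0,0.8],0,-0.6],[[0,0,0.8],0,-0.6],[[0,0,0.7],0,-0.6],[[0,0,0.4],0,-0.6],[[0,0,0.15],0,-0.6],[[0,0,0],0,-0.6],[[0,0,0],0,-0.6]]'; python3 -c "
from h import *
st();to(512,-41.5,14,3.01)"
```

```text
t: 40.4
eef_pos: [512.8, -41.6, 18.8]
tcp_rot: [-3.142, 0.002, 3.008]
ft_force: [-0.5, 0.1, 0.2]
opening: 0.801
grip_force: 0.0
t 40.4 tcp [512.83 -41.57  18.78] rot [-3.14  0.    3.01] f [-0.54  0.14  0.23] open 0.801 grip 0.0 j [-0.21  0.63  2.    0.    0.51 -1.65]
to [512, -41.5, 14] turn -0.03 shift after turn [ 0.01 -0.    0.08] before turn [ 0.01 -0.    0.08]
```

```bash
python3 -m inch '[[[0,0,0.07],0,-0.6],[[0,0,0],0,1],[[0,0,0],0,1],[[0,0,0],0,1],[[0,0,0],0,1],[[0,0,0],0,1],[[0,0,-0.3],0,1],[[0,0,-0.7],0,1],[[0,0,-0.9],0,1],[[0,0,-0.6],0,1]]'; python3 -c "
from h import *
st();to(429.5,264,190,2.957)"
```

```text
t: 41.65
eef_pos: [512.3, -41.5, 165.5]
tcp_rot: [3.142, 0.001, 3.008]
ft_force: [1.3, 0.1, -2.8]
opening: 0.608
grip_force: 30.0
t 41.65 tcp [512.33 -41.47 165.53] rot [3.14 0.   3.01] f [ 1.31  0.1  -2.77] open 0.608 grip 30.0 j [-0.21  0.4   1.89  0.    0.86 -1.65]
to [429.5, 264, 190] turn 0.58 shift after turn [ 2.29  4.75 -0.41] before turn [ 2.05  4.86 -0.41]
```

```bash
python3 -m inch '[[[0.3,0.5,-0.1],0.3,1],[[0.45,0.7,-0.1],0.28,1],[[0.45,0.8,-0.1],0,1],[[0.4,0.8,0],0,1],[[0.4,0.8,0],0,1],[[0.2,0.7,0],0,1],[[0.1,0.43,0],0,1],[[0,0,0],0,1],[[0,0,0],0,1],[[0,0,0],0,1]]'; python3 -c "
from h import *
st();to(429.5,264,66.5,2.957)"
```

```text
t: 42.9
eef_pos: [426.1, 260.8, 181.5]
tcp_rot: [-3.141, -0.0, 2.956]
ft_force: [-0.3, 0.1, -3.3]
opening: 0.611
grip_force: 30.0
t 42.9 tcp [426.07 260.81 181.54] rot [-3.14 -0.    2.96] f [-0.33  0.1  -3.32] open 0.611 grip 30.0 j [ 0.42  0.36  1.9  -0.    0.89 -0.97]
to [429.5, 264, 66.5] turn -0.01 shift after turn [-0.05  0.06  1.92] before turn [-0.05  0.06  1.92]
```

```bash
python3 -m inch '[[[-0.05,0.06,0.3],0,1],[[0,0,0.6],0,1],[[0,0,0.6],0,1],[[0,0,0.3],0,1],[[0,0,0.12],0,1],[[0,0,0],0,1],[[0,0,0],0,1],[[0,0,0],0,1],[[0,0,0],0,1],[[0,0,0],0,1]]'; python3 -c "
from h import *
st();to(429.5,264,66.5,2.957);to(539.6,246.2,66.5,2.957)"
```

```text
t: 44.15
eef_pos: [429.7, 264.7, 66.6]
tcp_rot: [3.141, 0.0, 2.957]
ft_force: [0.1, 0.1, -2.1]
opening: 0.607
grip_force: 30.0
t 44.15 tcp [429.66 264.73  66.64] rot [3.14 0.   2.96] f [ 0.08  0.1  -2.09] open 0.607 grip 30.0 j [ 0.42  0.54  2.    0.    0.61 -0.97]
to [429.5, 264, 66.5] turn 0.0 shift after turn [ 0.   -0.01  0.  ] before turn [ 0.   -0.01  0.  ]
to [539.6, 246.2, 66.5] turn 0.0 shift after turn [-1.86  0.03  0.  ] before turn [-1.86  0.03  0.  ]
```

```bash
python3 -m inch '[[[-0.1,0.01,0],0,1],[[-0.2,0.01,0],0,1],[[-0.3,0.01,0],0,1],[[-0.3,0,0],0,1],[[-0.3,0,0],0,1],[[-0.3,0,0],0,1],[[-0.26,0,0],0,1],[[-0.1,0,0],0,1],[[0,0,0],0,1],[[0,0,0],0,1]]'; python3 d.py w13 medium_reel; python3 -c "
from h import *
to(539.6,246.2,57,2.957)"
```

```text
t: 45.4
eef_pos: [539.1, 246.1, 66.4]
tcp_rot: [-3.141, -0.0, 2.957]
ft_force: [-0.3, -0.5, -4.0]
opening: 0.609
grip_force: 30.0
t 45.4 tcp [539.09 246.06  66.42] rot [-3.14 -0.    2.96] f [-0.29 -0.5  -3.99] open 0.609 grip 30.0 j [ 0.32  0.63  1.78  0.    0.74 -1.07]
medium_reel call 0.96 [262.9 316.9] z76 [545.67 243.55] 
medium_reel call 0.7 [258.1 316.1] z76 [542.84 243.64] (array([253, 218, 127,  46]), ((316.0, 240.5), (125.99998474121094, 44.99999237060547), -0.0))
to [539.6, 246.2, 57] turn 0.0 shift after turn [-0.    0.    0.16] before turn [-0.    0.    0.16]
```

View pics/w13.png

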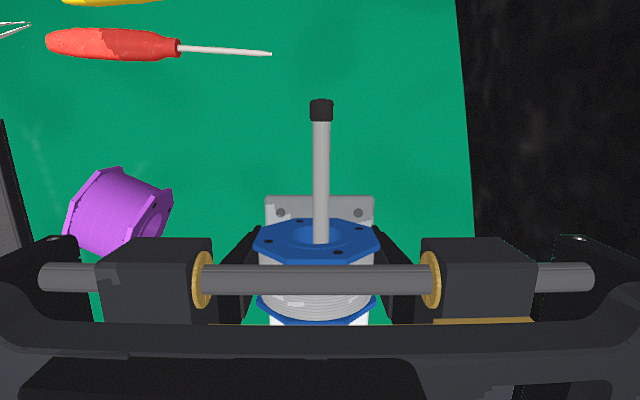

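```bash
python3 -m inch '[[[0,0,0.08],0,1],[[0,0,0.08],0,1],[[0,0,0],0,1],[[0,0,0],0,-0.5],[[0,0,0],0,-1],[[0,0,0],0,-1],[[0,0,0],0,-1],[[0,0,-0.2],0,-1],[[0,0,-0.6],0,-1],[[0,0,-0.8],0,-1]]'; python3 -m inch '[[[0,0,-0.7],0,-1],[[0.1,-0.5,0],0,-1],[[0.1,-0.8,0],0,-1],[[0.1,-0.9,0],-0.3,-1],[[0.1,-0.9,0],-0.3,-1],[[0.1,-0.8,0],0,-0.6],[[0,-0.4,0],0,-0.6],[[0,0,0],0,-0.6],[[0,0,0],0,-0.6],[[0,0,0],0,-0.6]]'; python3 d.py w14 medium_reel narrow_reel; python3 -c "
from h import *
to(455.3,-33.2,14.3,3.01)"
```

```text
t: 46.8
eef_pos: [539.3, 245.8, 154.0]
tcp_rot: [-3.141, -0.001, 2.957]
ft_force: [0.2, -0.0, 0.1]
opening: 0.997
grip_force: 0.0
t: 48.05
eef_pos: [467.9, -2.6, 195.0]
tcp_rot: [3.141, 0.0, 3.011]
ft_force: [-0.2, 0.3, -0.7]
opening: 0.798
grip_force: 0.0
t 48.05 tcp [467.94  -2.62 194.96] rot [3.14 0.   3.01] f [-0.16  0.27 -0.73] open 0.798 grip 0.0 j [-0.15  0.29  1.95  0.    0.89 -1.59]
medium_reel call 0.75 [237.3 579.2] z76 [542.48 247.97] 
medium_reel call 0.81 [226.4 577.4] z76 [530.66 245.15] (array([541, 214,  80,  36]), ((580.5, 231.5), (35.0, 79.0), 90.0))
narrow_reel call 0.59 [179.3 284.3] z76 [448.14 -30.69] 
narrow_reel call 0.73 [178.6 284.1] z76 [447.48 -30.77] (array([255, 164,  59,  31]), ((284.0, 179.0), (30.0, 58.0), 90.0))
to [455.3, -33.2, 14.3] turn 0.0 shift after turn [ 0.14 -0.53  3.01] before turn [ 0.14 -0.53  3.01]
```

```bash
python3 -m inch '[[[0.14,-0.53,0],0,-0.6],[[0,0,0.5],0,-0.6],[[0,0,0.8],0,-0.6],[[0,0,0.8],0,-0.6],[[0,0,0.5],0,-0.6],[[0,0,0.3],0,-0.6],[[0,0,0.08],0,-0.6],[[0,0,0],0,-0.6],[[0,0,0],0,-0.6],[[0,0,0],0,-0.6]]'; python3 -c "
from h import *
st();to(455.3,-33.2,14.3,3.01)"
```

```text
t: 49.55
eef_pos: [455.6, -33.9, 16.7]
tcp_rot: [-3.142, 0.001, 3.009]
ft_force: [-0.3, -0.2, 0.2]
opening: 0.8
grip_force: 0.0
t 49.55 tcp [455.64 -33.91  16.66] rot [-3.14  0.    3.01] f [-0.3  -0.24  0.2 ] open 0.8 grip 0.0 j [-0.22  0.59  2.14  0.    0.41 -1.66]
to [455.3, -33.2, 14.3] turn -0.01 shift after turn [0.01 0.01 0.04] before turn [0.01 0.01 0.04]
```

```bash
python3 -m inch '[[[0.01,0.01,0.04],0,-0.6],[[0,0,0],0,1],[[0,0,0],0,1],[[0,0,0],0,1],[[0,0,0],0,1],[[0,0,0],0,1],[[0,0,-0.3],0,1],[[0,0,-0.7],0,1],[[0,0,-0.9],0,1],[[0,0,-0.7],0,1]]'; python3 -c "
from h import *
st();to(431.4,264,185,2.957)"
```

```text
t: 50.8
eef_pos: [454.6, -33.2, 171.5]
tcp_rot: [3.142, 0.001, 3.009]
ft_force: [1.4, -0.6, -3.0]
opening: 0.61
grip_force: 30.0
t 50.8 tcp [454.61 -33.16 171.46] rot [3.14 0.   3.01] f [ 1.36 -0.64 -2.99] open 0.61 grip 30.0 j [-0.22  0.31  2.01  0.    0.82 -1.66]
to [431.4, 264, 185] turn 0.6 shift after turn [ 1.29  4.8  -0.23] before turn [ 1.04  4.86 -0.23]
```

```bash
python3 -m inch '[[[0.2,0.5,-0.1],0.3,1],[[0.2,0.8,-0.1],0.3,1],[[0.2,0.9,0],0,1],[[0.2,0.9,0],0,1],[[0.2,0.9,0],0,1],[[0.19,0.6,0],0,1],[[0.1,0.2,0],0,1],[[0,0,0],0,1],[[0,0,0],0,1],[[0,0,0],0,1]]'; python3 -c "
from h import *
st();to(431.4,264,66.5,2.957)"
```

```text
t: 52.05
eef_pos: [428.9, 262.6, 181.7]
tcp_rot: [-3.142, 0.0, 2.956]
ft_force: [0.5, 0.1, -2.5]
opening: 0.607
grip_force: 30.0
t 52.05 tcp [428.93 262.64 181.71] rot [-3.14  0.    2.96] f [ 0.52  0.1  -2.46] open 0.607 grip 30.0 j [ 0.42  0.36  1.89 -0.    0.89 -0.97]
to [431.4, 264, 66.5] turn -0.02 shift after turn [-0.04  0.03  1.92] before turn [-0.04  0.03  1.92]
```

```bash
python3 -m inch '[[[-0.04,0.03,0.3],0,1],[[0,0,0.6],0,1],[[0,0,0.6],0,1],[[0,0,0.3],0,1],[[0,0,0.12],0,1],[[0,0,0],0,1],[[0,0,0],0,1],[[0,0,0],0,1],[[0,0,0],0,1],[[0,0,0],0,1]]'; python3 -c "
from h import *
st();to(492.3,255.1,66.5,2.957)"
```

```text
t: 53.3
eef_pos: [431.4, 265.1, 66.6]
tcp_rot: [3.141, 0.0, 2.957]
ft_force: [0.8, 0.8, -3.2]
opening: 0.608
grip_force: 30.0
t 53.3 tcp [431.37 265.06  66.65] rot [3.14 0.   2.96] f [ 0.77  0.8  -3.2 ] open 0.608 grip 30.0 j [ 0.42  0.54  1.99  0.    0.61 -0.97]
to [492.3, 255.1, 66.5] turn 0.0 shift after turn [-1.03  0.02  0.  ] before turn [-1.03  0.02  0.  ]
```

```bash
python3 -m inch '[[[-0.1,0.01,0],0,1],[[-0.2,0.01,0],0,1],[[-0.25,0,0],0,1],[[-0.25,0,0],0,1],[[-0.15,0,0],0,1],[[-0.08,0,0],0,1],[[0,0,0],0,1],[[0,0,0.08],0,1],[[0,0,0.08],0,1],[[0,0,0],0,1]]'; python3 d.py w15 narrow_reel
```

```text
t: 54.55
eef_pos: [492.3, 255.2, 57.0]
tcp_rot: [3.141, 0.0, 2.957]
ft_force: [-0.8, 1.9, 1.8]
opening: 0.613
grip_force: 30.0
t 54.55 tcp [492.27 255.19  57.  ] rot [3.14 0.   2.96] f [-0.8   1.9   1.76] open 0.613 grip 30.0 j [ 0.36  0.6   1.88  0.    0.66 -1.03]
narrow_reel call 0.88 [256.2 315.5] z76 [490.81 253.42] 
narrow_reel call 0.67 [250.4 308.6] z76 [487.1  250.59] (array([253, 219, 127,  46]), ((316.0498352050781, 241.31781005859375), (126.02301788330078, 44.440250396728516), 0.5509040355682373))
```

```bash
python3 -m inch '[[[0,0,0],0,-0.5],[[0,0,0],0,-1],[[0,0,0],0,-1],[[0,0,0],0,-1],[[0,0,-0.2],0,-1],[[0,0,-0.6],0,-1],[[0,0,-0.9],0,-1],[[0,0,-0.9],0,-1],[[0,-0.4,-0.5],0,-1],[[0,-0.7,0],0,-1]]';python3 -m inch '[[[-0.3,-0.7,0],0,-1],[[-0.5,-0.7,0],0,-1],[[0,0,0],0,-1],[[0,0,0],0,-1],[[0,0,0],0,-1],[[0,0,0],0,-1],[[0,0,0],0,-1],[[0,0,0],0,-1],[[0,0,0],0,-1],[[0,0,0],0,-1]]'; python3 d.py w16 medium_reel narrow_reel empty_spool wide_reel
cat > g.py <<'E'
from h import *
P={n:eyes.read_camera(n) for n in('scene','top','wrist')}
for k,X in [('narrow_reel',(492,255.5,76)),('medium_reel',(541,246.3,76)),('wide_reel',(565,-275.5,76)),('empty_spool',(569.4,-50,33))]:
  for n in P:
    print(k,n,'expect rc',proj(P[n],X)[0][::-1],[(np.round(d['centre'],1),round(d['score'],2)) for d in eyes.spot_point(k,P[n])])
E
python3 g.py
```

```text
t: 55.95
eef_pos: [480.7, 190.0, 245.9]
tcp_rot: [3.139, 0.005, 2.959]
ft_force: [-0.3, 0.2, -0.8]
opening: 0.998
grip_force: 0.0
t: 57.2
eef_pos: [511.9, 98.5, 242.8]
tcp_rot: [3.142, -0.0, 2.957]
ft_force: [0.2, 0.4, -0.7]
opening: 0.995
grip_force: 0.0
t 57.2 tcp [511.92  98.52 242.8 ] rot [ 3.14 -0.    2.96] f [ 0.22  0.36 -0.66] open 0.995 grip 0.0 j [ 0.06  0.31  1.77  0.    1.05 -1.32]
medium_reel call 0.84 [188.3 460.6] z76 [542.13 248.82] 
medium_reel call 0.67 [191.  458.9] z76 [544.76 246.74] (array([429, 171,  63,  41]), ((459.9197998046875, 191.3248291015625), (61.342857360839844, 39.59716033935547), 1.9749339818954468))
narrow_reel call 0.83 [142.2 463.1] z76 [493.68 255.51] 
narrow_reel call 0.91 [139.  465.3] z76 [490.79 258.09] (array([433, 128,  65,  26]), ((464.9615478515625, 140.3076934814453), (63.56074905395508, 24.136621475219727), 1.6846843957901))
narrow_reel call 0.71 [209.1 431.5] z76 [559.35 215.32] (array([401, 153,  68, 111]), ((433.87884521484375, 206.83837890625), (64.51903533935547, 110.18981170654297), 2.2457425594329834))
empty_spool call 0.88 [196.
[... 1018 characters left out ...]
medium_reel scene expect rc [242.79 180.45] [(array([239.2, 180.4]), 0.76)]
medium_reel top expect rc [191.08 200.59] []
medium_reel wrist expect rc [187.7  458.21] [(array([190.5, 461.1]), 0.6)]
wide_reel scene expect rc [167.45 398.85] [(array([249.4, 256.1]), 0.88)]
wide_reel top expect rc [184.4 406.1] [(array([183.4, 407.9]), 0.9)]
wide_reel wrist expect rc [284.41  23.66] [(array([174.8, 331.9]), 0.6)]
empty_spool scene expect rc [208.87 317.31] []
empty_spool top expect rc [185.01 317.28] [(array([217.4, 365.3]), 0.63), (array([185.3, 317.5]), 0.55), (array([241.2, 413.4]), 0.43)]
empty_spool wrist expect rc [244.99 209.75] [(array([245.7, 206.7]), 0.8), (array([196. ,  94.4]), 0.66)]
```

All four are where they should be in every view that shows them, and the gripper is clear. I'm handing the job in.

```bash
python3 -c "
from cell import env
print(env.job_done())"
```

```text
the job is handed in; nothing more can be done
None
```

I handed the job in at about 58 s: wide reel on the small stand, empty spool on the tray, medium and narrow reels back in their rack places, as the final camera check showed. I viewed 16 pictures, two over the limit of 14, and no verdict came back.

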